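# Empty the tool cups and nest them

### The job

Clear the leather bench: pull every hand tool out of its cup and stand it handle up in the wooden caddy, and nest all the cups, upright and fully home one inside another, into a single stack standing wholly on the cork mat. Leave the dye jar, the hammer and the wax block where they are.

Things in the scene. Friction and masses are not known exactly. Their poses are not given: they have to be found in the camera images.
- mat: round cork mat fixed to the bench, 140 mm across, 4 mm thick; origin at the centre of its underside, z up
- caddy: open wooden tool caddy on a heavy steel foot plate (110 x 160 x 10 mm), 1.5 kg, standing loose: outside 90 mm (its x) by 142 mm (its y), top 95 mm above the bench, walls 4 mm, inner floor 14 mm above its underside; two partitions, 83 mm high, make three cells along its y, each 82 mm (x) by 42 mm (y) inside, centred at y = -46, 0 and +46 mm; empty at first; origin: centre of its underside, z up
- cupA: blue tapered round metal cup, upright: 104 mm high, 39 mm across at the foot, 69 mm at the rim, wall 2.5 mm, 0.3 kg. Its bottom is 32 mm thick (inner floor 32 mm above the underside), so a cup nested fully home in it stands 32 mm higher, with 2 mm of play all round. All cups are the same shape. Origin: centre of the underside; z up towards the mouth; may hold a tool
- cupB: yellow tapered round metal cup, upright: 104 mm high, 39 mm across at the foot, 69 mm at the rim, wall 2.5 mm, 0.3 kg. Its bottom is 32 mm thick (inner floor 32 mm above the underside), so a cup nested fully home in it stands 32 mm higher, with 2 mm of play all round. All cups are the same shape. Origin: centre of the underside; z up towards the mouth; may hold a tool
- cupC: green tapered round metal cup, upright: 104 mm high, 39 mm across at the foot, 69 mm at the rim, wall 2.5 mm, 0.3 kg. Its bottom is 32 mm thick (inner floor 32 mm above the underside), so a cup nested fully home in it stands 32 mm higher, with 2 mm of play all round. All cups are the same shape. Origin: centre of the underside; z up towards the mouth; may hold a tool
- cupD: red tapered round metal cup, upright: 104 mm high, 39 mm across at the foot, 69 mm at the rim, wall 2.5 mm, 0.3 kg. Its bottom is 32 mm thick (inner floor 32 mm above the underside), so a cup nested fully home in it stands 32 mm higher, with 2 mm of play all round. All cups are the same shape. Origin: centre of the underside; z up towards the mouth; empty; may be absent
- cupE: white tapered round metal cup, upright: 104 mm high, 39 mm across at the foot, 69 mm at the rim, wall 2.5 mm, 0.3 kg. Its bottom is 32 mm thick (inner floor 32 mm above the underside), so a cup nested fully home in it stands 32 mm higher, with 2 mm of play all round. All cups are the same shape. Origin: centre of the underside; z up towards the mouth; empty; may be absent
- tool1: leather tool with pale wood handle, 150 mm long, 0.07 kg: round steel shank 14 mm across from the foot to 85 mm, then a round handle 22 mm across up to 150 mm. Origin: centre of the shank's flat end (its foot); z along its axis towards the handle. Starts foot down in a cup, leaning 10 to 30 degrees against the rim; may be absent
- tool2: leather tool with dark wood handle, 150 mm long, 0.07 kg: round steel shank 14 mm across from the foot to 85 mm, then a round handle 22 mm across up to 150 mm. Origin: centre of the shank's flat end (its foot); z along its axis towards the handle. Starts foot down in a cup, leaning 10 to 30 degrees against the rim; may be absent
- tool3: leather tool with red plastic handle, 150 mm long, 0.07 kg: round steel shank 14 mm across from the foot to 85 mm, then a round handle 22 mm across up to 150 mm. Origin: centre of the shank's flat end (its foot); z along its axis towards the handle. Starts foot down in a cup, leaning 10 to 30 degrees against the rim; may be absent
- jar: amber dye jar with black cap, 66 mm across, 100 mm high; bystander; origin at the centre of its underside
- hammer: small hammer lying on the bench; bystander; origin under its middle
- wax: yellow block of wax 60 x 90 x 35 mm; bystander; origin at the centre of its underside

How it is judged:
By the outcome, as a careful person would: the job done as asked, in the order asked, and still so for the second after the job is handed in, with the robot touching nothing.
Of tool1, tool2, tool3 only 2 to 3 are there at a start; the rules pass over those that are not, and their reading is None.
Of cupD, cupE only 1 to 2 are there at a start; the rules pass over those that are not, and their reading is None.
At some moment in a run one of caddy may be knocked a few centimetres aside while the robot is not near it.
It also fails if it takes over 192 s, if anything falls off the work surface, if the arm or the gripper's body presses on something with over 40 N, if the wrist force passes 120 N, or if a joint passes its speed limit or range.

### The arm

A 6-joint arm with a two-finger parallel gripper is mounted at the origin on the work surface. World frame = base frame: x ahead of the robot, y to its left, z up, the work surface at z = 0. Lengths are in m, angles in rad, forces in N, time in s.
With the tool pointing down it reaches from about 0.275 to 0.75 m from the base axis. Payload 10.2 kg.
Tool frame: the origin (TCP) lies midway between the tips of the shut fingers; the grasp point (between the pads) lies 19 mm behind it (env.hold_point_z is the distance from the TCP to the grasp point, in m); z points along the fingers, y is the line along which they close (so a half turn about z gives the same grasp; the last joint's range is limited). The gripper opens to 85 mm and grips with 20 to 120 N. Pads are 22 mm wide; open, the fingers measure 114 mm over their backs; the gripper's body (76 mm by 85 mm) begins 54 mm behind the grasp point. The pads swing forward as they close: fully open they stand 13 mm farther back than shut.
Start: joints at [-1.382, 0.313, 1.498, -0, 1.331, -0.223], TCP at [0.21, -0.481, 0.231] pointing down, gripper open.
Joint ranges: [-2.94, 2.94], [-0.97, 2.17], [0.19, 2.56], [-1.23, 4.37], [0.02, 3.11], [-2.88, 2.88]. Speed limits (rad/s): [2.39, 2.39, 3.01, 3.14, 3.14, 3.14].

### API

Orientations are given as a unit quaternion [x, y, z, w].
In Python, from bench import env, kinematics, monitor, eyes, job gives the robot as it stands. The module is installed in compiled form; this text tells all that it offers. Calls block until the motion is done:
- env.reach(position, orientation): joint-space move of the TCP to a pose.
- env.movel(position, velocity=0.15, frame=None, guard=None): straight line of the TCP; frame=None keeps the orientation; velocity is the mean speed in m/s. With guard (N) it stops when the force on the tool has changed by that much, and returns True; else False.
- env.set_joints(angles): joint-space move.
- env.release() and env.close_gripper(effort=None): open the fingers fully, or close them until they stop; effort is the grip in N (None keeps the last).
- env.hold(seconds).
- kinematics.ik(position, orientation): joint angles nearest the present ones, or None.
- monitor.sense(): the state.
- eyes.grab_frame(name): name is "scene" or "top" or "wrist"; returns a dict with "frame" (420x560x3 uint8, red, green, blue), "mtx" (3x3 intrinsics, pixels), "k1" (the pictures are not rectified: a ray, as slopes to the right and down, at radius r is drawn at 1 + k1 r^2 times it, then the intrinsics apply), "view" (4x4, takes a point from world to camera coordinates). Camera axes: x right, y down, z forward; pixel columns grow to the right and rows downward; lengths in m; the calibration is good to about 2 mm. A picture is of the moment at which its call begins. There is no depth.
A pose or a line that the arm cannot do raises env.MotionError and nothing moves.
- job.hand_in(): hands the job in; it is judged then, once.
The state is a dict: "clock": time; "joints": joint angles; "qvel": joint speeds; "joint_efforts": joint torques, N m; "position": TCP position; "ee_rot": TCP orientation; "contact_force": force on the tool from outside, world axes, zero at the start; "ft_torque": the same for the moment, N m; "finger_gap": opening from 0.0 (shut) to 1.0 (fully open); "gripper_force": force on a finger pad.
Only numpy, scipy, OpenCV 4.12 (cv2) and the standard library are available. Lean on these libraries where they do the work, as an engineer would, in place of code of your own. Each camera call takes 0.05 s, during which the arm holds its last target. There are 200 camera calls.

## Working session

There is one attempt and no reset: what is moved stays moved. The work goes in short steps, each a Python script; the robot and the scene stay as the last script left them, time stands still between calls to the robot, and variables do not carry over. Pictures are saved under pics/ and viewed, at most 14 in all, crops included, and the job is handed in when it is done.

```bash
mkdir -p pics; ls; python3 - <<'E'
from bench import env,monitor,eyes
import cv2,numpy as np
for n in("scene","top"):
    f=eyes.grab_frame(n); cv2.imwrite(f"pics/{n}0.png",f["frame"][:,:,::-1]); np.savez(f"pics/{n}0.npz",**f)
    print(n,f["mtx"].tolist(),f["k1"],np.round(f["view"],4).tolist())
s=monitor.sense();print(s["clock"],env.hold_point_z,s["ee_rot"])
E
```

```text
pics
scene [[450.0213878573838, 0.0, 290.85710604398884], [0.0, 450.0213878573838, 206.5439108669974], [0.0, 0.0, 1.0]] -0.07403480573157929 [[0.8945, 0.4469, -0.0151, -0.5828], [0.3789, -0.7756, -0.5049, -0.2087], [-0.2374, 0.4458, -0.8631, 1.1691], [0.0, 0.0, 0.0, 1.0]]
top [[527.1202820759931, 0.0, 272.28539645464826], [0.0, 527.1202820759931, 209.4591284034072], [0.0, 0.0, 1.0]] -0.14560992569292344 [[0.0256, -0.9997, 0.0029, 0.001], [-0.9946, -0.0258, -0.1003, 0.6327], [0.1003, -0.0004, -0.995, 1.2078], [0.0, 0.0, 0.0, 1.0]]
0.1 0.0187 [ 9.78876379e-01  2.04452234e-01  1.69794810e-05 -5.64211298e-04]
```

View pics/scene0.png

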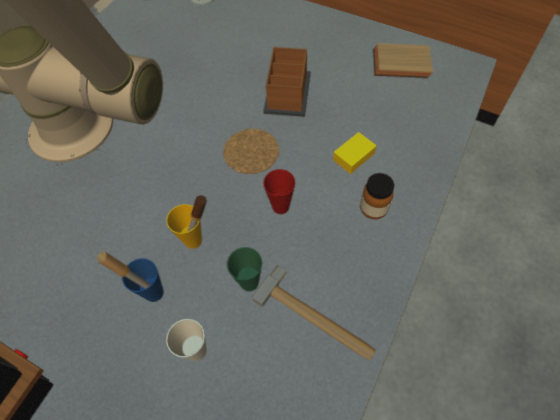

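View pics/top0.png

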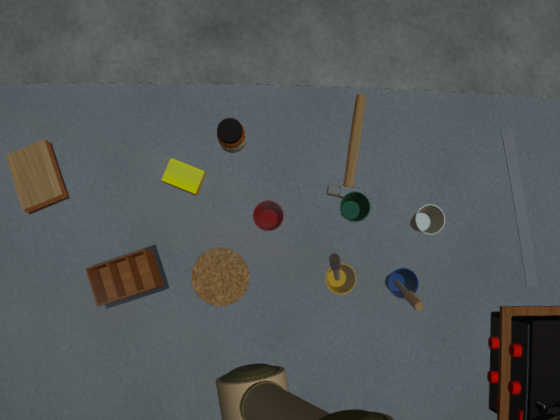

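The pictures show two tools: pale at scene (117,265), leaning in the blue cup, and dark at scene (199,207), in the yellow cup. There are five cups, in the top view: blue (402,283), yellow (340,278), green (355,207), red (268,216) and white (430,220). The mat is at top (220,277) and the caddy at (125,277). Next I'll zoom in for the masks.

```bash
cat > h.py <<'E'
import numpy as np,cv2
from scipy.optimize import least_squares
from scipy.spatial.transform import Rotation as R
def rays(f,px):
    p=cv2.undistortPoints(np.float64(px).reshape(-1,1,2),f["mtx"],np.array([float(f["k1"]),0,0,0]),None,None,None).reshape(-1,2)
    V=f["view"];d=np.c_[p,np.ones(len(p))]@V[:3,:3]
    return -V[:3,:3].T@V[:3,3],d
def plane(f,px,z):
    o,d=rays(f,px);return (o+d*((z-o[2])/d[:,2])[:,None])[:,:2]
def project(f,P):
    V=f["view"];q=np.atleast_2d(P)@V[:3,:3].T+V[:3,3];q=q[:,:2]/q[:,2:];q=q*(1+float(f["k1"])*(q**2).sum(1,keepdims=True))
    return q*f["mtx"][[0,1],[0,1]]+f["mtx"][:2,2]
def blob(m,near=None):
    cs,_=cv2.findContours(m.astype(np.uint8),cv2.RETR_EXTERNAL,cv2.CHAIN_APPROX_NONE)
    if near is not None: cs=[c for c in cs if cv2.contourArea(c)>15 and abs(cv2.pointPolygonTest(c,tuple(map(float,near)),True))<25] or cs
    return max(cs,key=cv2.contourArea).reshape(-1,2)
E
python3 - <<'E'
import numpy as np,cv2
a=np.load('pics/top0.npz')['frame'];b=np.load('pics/scene0.npz')['frame']
c=lambda im,x,y,w,h,s:cv2.resize(im[y:y+h,x:x+w],None,fx=s,fy=s,interpolation=cv2.INTER_CUBIC)
t=np.hstack([c(a,75,235,100,75,4),c(a,315,240,115,86,3.4786)[:300,:400]])
u=np.hstack([c(b,90,185,133,100,3)[:300,:400],c(b,250,35,67,100,3)[:300,:201],c(a,330,180,66,100,3)[:300,:199]])
cv2.imwrite('pics/z.png',np.vstack([t,u])[:,:,::-1])
hsv=lambda im,x,y:cv2.cvtColor(im,cv2.COLOR_RGB2HSV)[y,x].tolist()
for n,im,pts in(("top",a,[(220,277),(125,277),(110,270),(402,283),(340,290),(355,207),(362,215),(268,216),(430,220),(335,262),(410,297),(398,283),(300,300),(423,222)]),("scene",b,[(117,265),(199,207),(105,258),(135,278)])):
    print(n,[(p,hsv(im,*p)) for p in pts])
E
```

```text
Traceback (most recent call last):
ValueError: all the input array dimensions except for the concatenation axis must match exactly, but along dimension 0, the array at index 0 has size 300 and the array at index 1 has size 299
```

```bash
python3 - <<'E'
import numpy as np,cv2
a=np.load('pics/top0.npz')['frame'];b=np.load('pics/scene0.npz')['frame']
c=lambda im,x,y,w,h,W:cv2.resize(im[y:y+h,x:x+w],(W,300),interpolation=cv2.INTER_CUBIC)
t=np.hstack([c(a,75,235,100,75,400),c(a,315,240,116,87,400)])
u=np.hstack([c(b,90,185,133,100,400),c(b,250,35,67,100,200),c(a,330,180,67,100,200)])
cv2.imwrite('pics/z.png',np.vstack([t,u])[:,:,::-1])
hsv=lambda im,x,y:cv2.cvtColor(im,cv2.COLOR_RGB2HSV)[y,x].tolist()
for n,im,pts in(("top",a,[(220,277),(125,277),(110,270),(402,283),(340,290),(355,207),(362,215),(268,216),(430,220),(335,262),(410,297),(398,283),(300,300),(423,222)]),("scene",b,[(117,265),(199,207),(105,258),(135,278)])):
    print(n,[(p,hsv(im,*p)) for p in pts])
E
```

```text
top [((220, 277), [17, 134, 118]), ((125, 277), [14, 161, 108]), ((110, 270), [13, 175, 80]), ((402, 283), [110, 149, 99]), ((340, 290), [18, 152, 82]), ((355, 207), [78, 148, 67]), ((362, 215), [67, 118, 28]), ((268, 216), [0, 189, 100]), ((430, 220), [35, 28, 102]), ((335, 262), [9, 55, 60]), ((410, 297), [14, 96, 74]), ((398, 283), [21, 30, 60]), ((300, 300), [101, 28, 100]), ((423, 222), [94, 22, 160])]
scene [((117, 265), [16, 135, 108]), ((199, 207), [11, 157, 65]), ((105, 258), [17, 128, 133]), ((135, 278), [18, 52, 98])]
```

View pics/z.png

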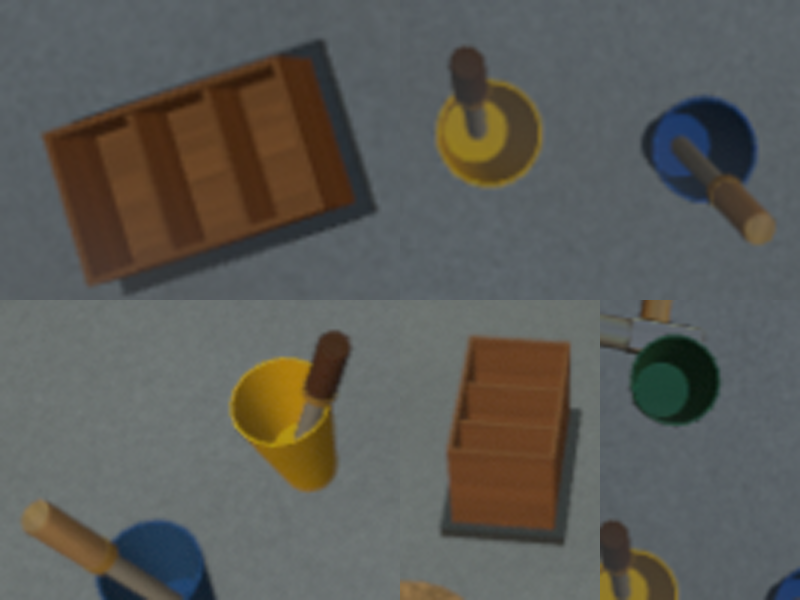

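The zoom shows clear tool axes, the caddy rim corners, and an empty green cup. I'll measure everything now.

```bash
cat >> h.py <<'E'
def cupmask(im,c):
    q=cv2.cvtColor(im,cv2.COLOR_RGB2HSV).astype(int);h,s,v=q[...,0],q[...,1],q[...,2]
    m={'A':(h>104)&(h<120)&(s>100),'B':(h>15)&(h<32)&(s>120),'C':(h>60)&(h<95)&(s>75),'D':((h<5)|(h>174))&(s>130),'E':(((s<18)&(v>80))|((h<80)&(s<60)&(v>70)))}[c]
    return cv2.morphologyEx(m.astype(np.uint8),cv2.MORPH_CLOSE,np.ones((3,3)))
def cup(f,c,near,z=.104):
    p=plane(f,blob(cupmask(f["frame"],c),near),z);o,_=rays(f,[near]);o=o[:2]
    k=p.mean(0);
    for _ in range(3):
        u=(k-o)/np.linalg.norm(k-o);g=p[(p-k)@u>-.005]
        r=least_squares(lambda x:np.hypot(*(g-x).T)-.0345,k,loss='soft_l1',f_scale=.001);k=r.x
    return k,np.median(abs(r.fun))
def rect(P,L,W):
    """P: corners TL,TR,BR,BL -> centre, yaw of long side (TL->TR)"""
    c=P.mean(0);d=(P[1]-P[0])+(P[2]-P[3]);return c,np.arctan2(d[1],d[0])
def caddyrect(f):
    q=cv2.cvtColor(f["frame"],cv2.COLOR_RGB2HSV).astype(int);m=((q[...,0]<18)&(q[...,1]>135));m[:,180:]=0;m[:230]=0
    return cv2.minAreaRect(blob(m))
E
cat > m.py <<'E'
from h import *
T=dict(np.load('pics/top0.npz'));S=dict(np.load('pics/scene0.npz'))
for c,n in zip('ABCDE',[(402,283),(340,278),(355,207),(268,216),(430,220)]):
    k,e=cup(T,c,n);print(c,k.round(4),round(e*1e3,2),'foot px scene',project(S,[*k,.0]).round(0),project(T,[*k,0]).round(0))
C=np.array([(44,133),(283,57),(326,210),(88,285)])/4+[75,235]
P=plane(T,C,.095);c,y=rect(P,0,0);print('caddy',c.round(4),np.degrees(y),np.linalg.norm(P-np.roll(P,1,0),axis=1).round(4),caddyrect(T))
q=cv2.cvtColor(T["frame"],cv2.COLOR_RGB2HSV).astype(int);m=(q[...,0]<22)&(q[...,1]>75);m[:,:185]=0;m[:240]=0;m[310:]=0;m[:,255:]=0
(x,yy),r=cv2.minEnclosingCircle(blob(m));(ex,ey),_,_=cv2.fitEllipse(blob(m));print('mat',plane(T,[(ex,ey)],.004).round(4),r)
tc=lambda p:(np.array(p)-[400,0])/(400/116)+[315,240]
sc=lambda p:(np.array(p)-[0,300])/(400/133)+[90,185]
for n,a,b in(('pale',[(759,228),(683,143)],[(38,518),(150,583)]),('dark',[(466,57),(478,135)],[(333,343),(300,432)])):
    o1,d1=rays(T,tc(a));o2,d2=rays(S,sc(b));n1=np.cross(*d1);n2=np.cross(*d2);u=np.cross(n1,n2);u/=np.linalg.norm(u);u*=np.sign(u[2])
    x=np.linalg.lstsq(np.array([n1,n2,u]),np.array([n1@o1,n2@o2,u@np.array([.4,0,.1])]),rcond=None)[0]
    tilt=np.arccos(u[2]);foot=x+u*((.032+.007*np.sin(tilt)-x[2])/u[2])
    # cap from triangulation
    A=np.c_[d1[0],-d2[0]];t=np.linalg.lstsq(A,o2-o1,rcond=None)[0];cap=(o1+t[0]*d1[0]+o2+t[1]*d2[0])/2
    print(n,'foot',foot.round(4),'u',u.round(4),'tilt',np.degrees(tilt),'cap',cap.round(4),'from foot',(foot+.15*u).round(4))
E
python3 m.py
```

```text
A [ 0.4717 -0.2727] 2.1 foot px scene [[156. 293.]] [[391. 280.]]
B [ 0.4765 -0.1323] 1.82 foot px scene [[194. 240.]] [[333. 277.]]
C [ 0.6356 -0.1637] 0.74 foot px scene [[249. 282.]] [[347. 211.]]
D [0.5973 0.0296] 4.86 foot px scene [[276. 204.]] [[267. 225.]]
E [ 0.6114 -0.3335] 1.37 foot px scene [[197. 350.]] [[416. 223.]]
caddy [0.4639 0.351 ] -70.73440971005576 [0.0889 0.1434 0.0886 0.1419] ((124.33207702636719, 276.2579650878906), (40.02287673950195, 68.65396881103516), 72.34988403320312)
mat [[0.4716 0.1376]] 29.032390594482422
pale foot [ 0.4796 -0.2704  0.0347] u [-0.3544 -0.1364  0.9251] tilt 22.31696188489261 cap [ 0.425  -0.2919  0.174 ] from foot [ 0.4265 -0.2909  0.1734]
dark foot [ 0.4729 -0.1389  0.0345] u [0.3186 0.1692 0.9326] tilt 21.149083052387756 cap [ 0.5231 -0.1128  0.1796] from foot [ 0.5207 -0.1135  0.1744]
```

```bash
python3 - <<'E'
s=open('h.py').read()
s=s.replace("p=plane(f,blob(cupmask(f[\"frame\"],c),near),z)","B=cv2.convexHull(blob(cupmask(f[\"frame\"],c),near));M=np.zeros(f[\"frame\"].shape[:2],np.uint8);cv2.fillConvexPoly(M,B,1);p=plane(f,blob(M),z)")
s=s.replace("(h>104)&(h<120)&(s>100)","(h>104)&(h<122)&(s>75)").replace("((h<5)|(h>174))&(s>130)","((h<7)|(h>170))&(s>90)").replace("(h>15)&(h<32)&(s>120)","(h>14)&(h<34)&(s>95)")
open('h.py','w').write(s)
E
python3 m.py | head -5
python3 - <<'E'
from h import *
T=dict(np.load('pics/top0.npz'));S=dict(np.load('pics/scene0.npz'))
out=[]
t=np.linspace(0,2*np.pi,60)
for f,(x,y,w,h) in((T,(240,170,210,140)),(S,(95,150,210,225))):
    im=cv2.resize(f["frame"][y:y+h,x:x+w],None,fx=3.8 if f is T else 2.6,fy=3.8 if f is T else 2.6,interpolation=cv2.INTER_CUBIC);k=3.8 if f is T else 2.6
    for c,n in zip('ABCDE',[(402,283),(340,278),(355,207),(268,216),(430,220)]):
        p,_=cup(T,c,n)
        for r,z in((.0345,.104),(.0195,0)):
            q=(project(f,np.c_[p[0]+r*np.cos(t),p[1]+r*np.sin(t),0*t+z])-[x,y]+.5)*k
            cv2.polylines(im,[q.astype(int)],1,(255,0,255),1)
    cv2.imwrite('pics/ov%d.png'%(f is T),im[:,:,::-1])
E
```

```text
A [ 0.4702 -0.275 ] 0.87 foot px scene [[155. 294.]] [[392. 281.]]
B [ 0.4777 -0.1346] 0.71 foot px scene [[194. 241.]] [[334. 277.]]
C [ 0.6356 -0.1643] 0.74 foot px scene [[249. 282.]] [[347. 211.]]
D [0.6101 0.0265] 0.58 foot px scene [[280. 207.]] [[268. 220.]]
E [ 0.6116 -0.3343] 0.86 foot px scene [[197. 350.]] [[416. 223.]]
```

View pics/ov1.png

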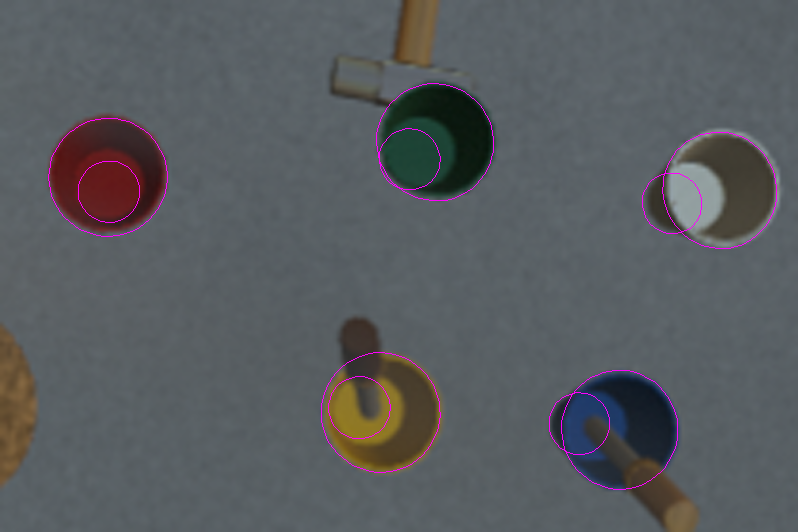

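View pics/ov0.png

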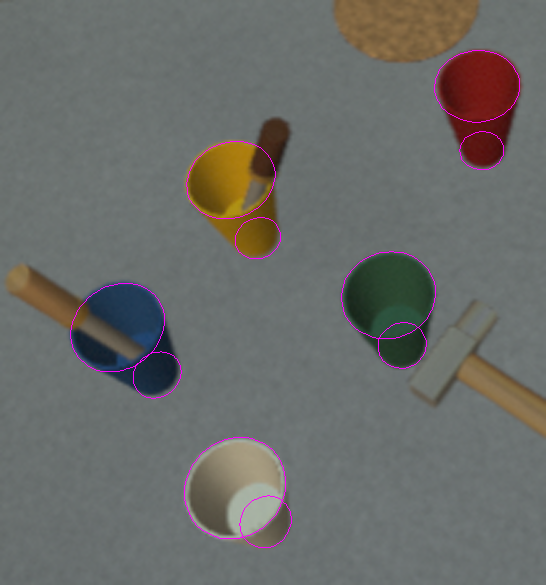

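The overlays match the cups in both views, so I'll start with the pale tool.

```bash
cat >> h.py <<'E'
from bench import env,kinematics,monitor,eyes
CAD=np.array([.4639,.3510]);CYAW=np.radians(-70.73);RECT0=np.array([124.332,276.258]);RA0=72.35
def quats(d,n=12):
    """tool z along d, n closing directions over half a turn (both senses)"""
    d=np.array(d)/np.linalg.norm(d);a=np.cross(d,[1,0,0]) if abs(d[0])<.9 else np.cross(d,[0,1,0]);a/=np.linalg.norm(a);b=np.cross(d,a)
    for t in np.arange(2*n)*np.pi/n:
        y=np.cos(t)*a+np.sin(t)*b;yield y,R.from_matrix(np.c_[np.cross(y,d),y,d]).as_quat()
def choose(d,pts,ydir,tol=25):
    """orientation with closing line within tol deg of ydir, reachable at all pts, least joint travel"""
    ydir=np.array(ydir)/np.linalg.norm(ydir);q0=np.array(monitor.sense()["joints"]);best=None
    for y,q in quats(d,36):
        if abs(y@ydir)<np.cos(np.radians(tol)):continue
        J=[kinematics.ik(list(p),list(q)) for p in pts]
        if any(j is None for j in J):continue
        c=max(abs(np.array(J[0])-q0))+max(abs(np.array(J[-1])-np.array(J[0])))+.3*(1-abs(y@ydir))
        if best is None or c<best[0]:best=(c,q)
    if best is None:raise RuntimeError('no ik')
    return list(best[1])
def caddy(name=None):
    f=eyes.grab_frame("top");r=caddyrect(f)
    if name:cv2.imwrite(f'pics/{name}.png',f["frame"][:,:,::-1])
    a=plane(f,[r[0],RECT0],.095);box=cv2.boxPoints(r);
    da=(r[2]-RA0+45)%90-45
    print('caddy rect',np.round(r[0],1),np.round(r[1],1),'turn',round(da,1),'shift',(a[0]-a[1]).round(4))
    return CAD+a[0]-a[1],CYAW-np.radians(da)
def up(z):
    p=monitor.sense()["position"];env.movel([p[0],p[1],z],.25)
def st(*m):
    s=monitor.sense();print(*m,'t',round(s["clock"],1),'p',np.round(s["position"],4),'gap',round(s["finger_gap"],3),'F',np.round(s["contact_force"],1),'grip',np.round(s["gripper_force"],1))
def pick_tool(foot,u):
    foot=np.array(foot);u=np.array(u)/np.linalg.norm(u);g=foot+u*(.127-env.hold_point_z);pre=g+.09*u
    q=choose(-u,[pre,g],np.cross(u,[0,0,1]),40)
    env.reach(list(pre),q);env.movel(list(g),.15);env.close_gripper(40);st('grip')
    env.movel(list(g+.05*u),.15);env.movel(list(g+.05*u+[0,0,.13]),.25);st('lifted')
E
python3 - <<'E'
from h import *
pick_tool([.4796,-.2704,.0347],[-.3544,-.1364,.9251])
f=eyes.grab_frame("scene");cv2.imwrite('pics/p1.png',f["frame"][:,:,::-1]);print(caddy())
E
```

```text
grip t 2.5 p [ 0.4413 -0.2853  0.1351] gap 0.248 F [-0.8 -0.5  1.6] grip 39.0
lifted t 3.6 p [ 0.4233 -0.2915  0.309 ] gap 0.245 F [-0.  -0.  -0.6] grip 39.1
caddy rect [124.3 276.2] [40.1 68.7] turn 0.1 shift [0.     0.0002]
(array([0.4639467 , 0.35117086]), np.float64(-1.236643161172938))
```

View pics/p1.png

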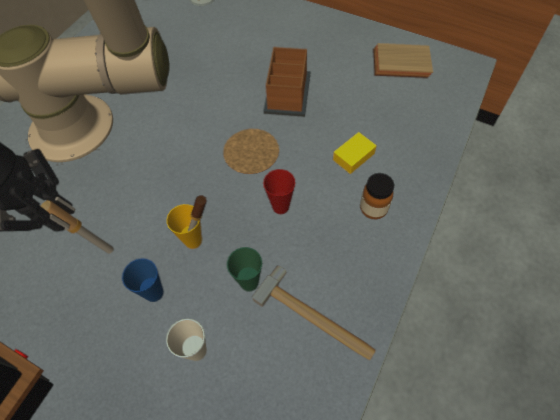

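```bash
cat >> h.py <<'E'
def place_tool(cell,side=-1,lean=4.,tcp=.127-.0187):
    c,yaw=caddy();y=np.array([np.cos(yaw),np.sin(yaw)]);x=np.array([-y[1],y[0]])   # long side / across
    x=x*np.sign(x[0])*side; ft=np.array([*(c+cell*.046*y+.022*x),.014])
    u=np.array([*(x*np.sin(np.radians(lean))),np.cos(np.radians(lean))])
    g=ft+tcp*u;pre=g+[0,0,.13]
    q=choose(-u,[pre,g],[*x,0],40)
    env.reach(list(pre),q);hit=env.movel(list(g+[0,0,.03]),.2,guard=8);st('above',hit)
    if not hit: print('touch',env.movel(list(g-[0,0,.012]),.04,guard=4))
    st('down');env.release();env.hold(.2);p=np.array(monitor.sense()["position"]);env.movel(list(p+.09*u),.2);st('off')
E
python3 - <<'E'
from h import *
place_tool(1)
pick_tool([.4729,-.1389,.0345],[.3186,.1692,.9326])
f=eyes.grab_frame("scene");cv2.imwrite('pics/p2.png',f["frame"][:,:,::-1]);caddy('p2t')
E
```

```text
caddy rect [124.3 276.3] [40.  68.7] turn -0.0 shift [-0.      0.0001]
above False t 6.6 p [0.4519 0.2979 0.1531] gap 0.245 F [ 0.9  0.2 -0.5] grip 39.1
touch True
down t 7.3 p [0.4511 0.2979 0.1191] gap 0.246 F [-1.2  0.3  5.5] grip 39.7
off t 8.8 p [0.4443 0.2955 0.2074] gap 0.999 F [ 0.6 -0.4 -0.9] grip 0.0
grip t 11.7 p [ 0.5075 -0.1206  0.1356] gap 0.246 F [-0.5 -0.2  0.8] grip 39.0
lifted t 12.8 p [ 0.5229 -0.1121  0.31  ] gap 0.251 F [-0.3 -0.1 -1.7] grip 39.1
caddy rect [124.3 276.2] [40.1 68.7] turn 0.1 shift [0.     0.0002]
```

View pics/p2.png

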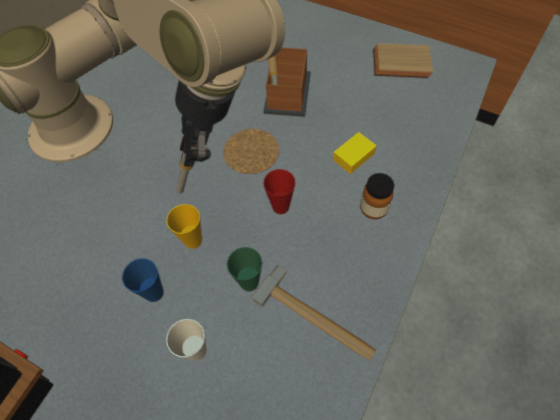

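The pale tool stands in the caddy at (273,68) and the dark one is in the gripper. I'll place it and re-measure the cups.

```bash
cat >> h.py <<'E'
HOME=[-1.382,.313,1.498,0,1.331,-.223]
E
python3 - <<'E'
from h import *
place_tool(-1);up(.28);env.set_joints(HOME)
f=eyes.grab_frame("top");s=eyes.grab_frame("scene")
print(cv2.imwrite('pics/p3.png',np.vstack([cv2.resize(f["frame"][220:320,60:260],(600,300)),cv2.resize(s["frame"][30:130,200:400],(600,300))])[:,:,::-1]))
np.savez('pics/top1.npz',**f)
for c,n in zip('ABCDE',[(402,283),(340,278),(355,207),(268,216),(430,220)]):
    k,e=cup(f,c,n);print(c,k.round(4),round(e*1e3,2))
st()
E
```

```text
caddy rect [124.4 276.3] [40.  68.7] turn -0.1 shift [-0.0001 -0.0001]
above False t 15.4 p [0.4215 0.3846 0.1532] gap 0.243 F [0.9 0.1 0.2] grip 39.1
touch True
down t 16.2 p [0.4206 0.3845 0.1212] gap 0.245 F [ 0.3 -0.8  4.4] grip 39.5
off t 17.6 p [0.414  0.3819 0.2096] gap 0.996 F [-0.6 -0.3 -0.8] grip 0.0
True
A [ 0.4696 -0.2753] 0.58
B [ 0.4777 -0.1346] 0.71
C [ 0.6356 -0.1643] 0.74
D [0.6101 0.0265] 0.58
E [ 0.6115 -0.3344] 0.8
t 21.3 p [ 0.2107 -0.4807  0.2312] gap 0.997 F [-0.3 -0.5 -0.3] grip 0.0
```

View pics/p3.png

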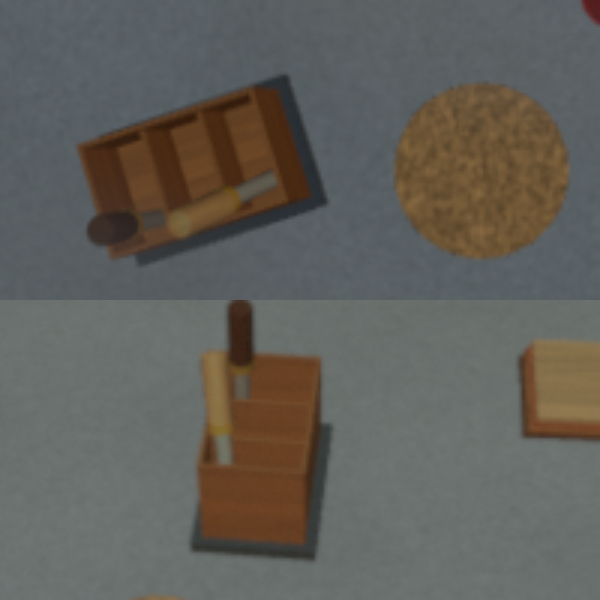

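The pale tool leans at (215,205) in the near cell and the dark one stands at (112,228) in the far cell, so both are handle up. Next are the cups, starting with blue as the base.

```bash
cat >> h.py <<'E'
G=.104-.034   # TCP height above the cup's underside in the grasp
def move_cup(xy,dest,base,ydir=(0,1,0)):
    """take cup at xy (on bench) to dest with its underside ending at height base"""
    d=[0,0,-1];top=max(base+.135,.15)+G;n=base>.01
    p=[*xy,G];pre=[*xy,max(.2,G+.12)]
    q=choose(d,[pre,p],ydir,90)
    env.reach(pre,q);h=env.movel([*xy,G+.05],.3,guard=8);h=h or env.movel(p,.1,guard=6)
    st('at cup',h)
    if h: raise RuntimeError('unexpected touch')
    env.close_gripper(45);st('grip');env.movel([*xy,top],.3);st('lift')
    pre=[*dest,top];p=[*dest,base+G]
    q=choose(d,[pre,p],ydir,90);env.reach(pre,q)
    h=env.movel([*dest,base+G+.03],.2,guard=6)
    h=h or env.movel([*dest,base+G-.006],.03,guard=6);st('down',h,'want z %.4f'%(base+G))
def let_go():
    env.release();env.hold(.2);p=monitor.sense()["position"];env.movel([p[0],p[1],p[2]+.12],.2);st('off')
E
python3 - <<'E'
from h import *
move_cup([.4696,-.2753],[.4716,.1376],.004);let_go()
env.set_joints(HOME)
f=eyes.grab_frame("top");print(cup(f,'A',project(f,[.4716,.1376,.1])[0],.108));st()
cv2.imwrite('pics/p4.png',f["frame"][:,:,::-1])
E
```

```text
at cup True t 22.7 p [ 0.4692 -0.2764  0.1755] gap 1.001 F [ 0.  -0.7  0.6] grip 0.0Traceback (most recent call last):
  File "<stdin>", line 2, in <module>
  File "h.py", line 86, in move_cup
    if h: raise RuntimeError('unexpected touch')
          ^^^^^^^^^^^^^^^^^^^^^^^^^^^^^^^^^^^^^^
RuntimeError: unexpected touch
```

The guard tripped on inertia during the fast descent. I'll guard only the slow part.

```bash
python3 - <<'E'
s=open('h.py').read()
s=s.replace("h=env.movel([*xy,G+.05],.3,guard=8);h=h or env.movel(p,.1,guard=6)","env.movel([*xy,G+.05],.25);h=env.movel(p,.06,guard=8)")
s=s.replace("h=env.movel([*dest,base+G+.03],.2,guard=6)\n    h=h or env","env.movel([*dest,base+G+.06],.2)\n    h=env.movel([*dest,base+G+.02],.08,guard=8)\n    h=h or env")
open('h.py','w').write(s)
E
python3 - <<'E'
from h import *
move_cup([.4696,-.2753],[.4716,.1376],.004);let_go()
env.set_joints(HOME)
f=eyes.grab_frame("top");print(cup(f,'A',project(f,[.4716,.1376,.1])[0],.108));st()
cv2.imwrite('pics/p4.png',f["frame"][:,:,::-1])
E
```

```text
at cup False t 24.4 p [ 0.4698 -0.2755  0.0703] gap 1.004 F [-0.2 -0.5  0.9] grip 0.0
grip t 24.8 p [ 0.47   -0.2754  0.0712] gap 0.783 F [-1.9  2.   8.2] grip 48.0
lift t 25.4 p [ 0.469  -0.2748  0.2181] gap 0.784 F [-1.3  0.3 -4.6] grip 51.5
down True want z 0.0740 t 28.8 p [0.4718 0.1377 0.0753] gap 0.784 F [-0.7  0.6  6.1] grip 52.1
off t 30.1 p [0.4704 0.1376 0.1936] gap 1.0 F [-0.1  0.1  0.2] grip 0.0
(array([0.47160434, 0.13525419]), np.float64(0.0008625760197682325))
t 32.5 p [ 0.2109 -0.4806  0.2311] gap 0.998 F [0.3 0.6 0.2] grip 0.0
```

View pics/p4.png

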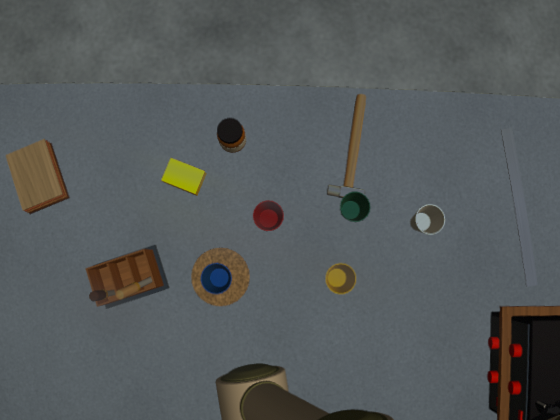

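Blue stands centred on the mat at (216,278). Nesting yellow next.

```bash
python3 - <<'E'
from h import *
move_cup([.4777,-.1346],[.4717,.1365],.036);let_go()
env.set_joints(HOME)
f=eyes.grab_frame("top");s=eyes.grab_frame("scene");print(cup(f,'B',project(f,[.4716,.1376,.14])[0],.140),cup(f,'D',(268,216)))
cv2.imwrite('pics/p5.png',np.hstack([cv2.resize(f["frame"][230:320,170:270],(444,400)),cv2.resize(s["frame"][80:180,205:305],(400,400))])[:,:780,::-1])
E
```

```text
at cup False t 35.6 p [ 0.4779 -0.1347  0.0703] gap 0.994 F [-0.5 -0.2  0.3] grip 0.0
grip t 35.9 p [ 0.4781 -0.1347  0.0709] gap 0.764 F [-1.4  1.   6.7] grip 48.8
lift t 36.6 p [ 0.477  -0.1343  0.2392] gap 0.765 F [ 0.2  1.2 -3.7] grip 51.2
down True want z 0.1060 t 39.5 p [0.4715 0.137  0.1077] gap 0.767 F [-0.4  2.1 -0.3] grip 51.4
off t 40.8 p [0.4708 0.1367 0.2267] gap 0.998 F [-0.2  0.6 -1.6] grip 0.0
(array([0.46608217, 0.15191944]), np.float64(0.005711729982044576)) (array([0.61051205, 0.02647778]), np.float64(0.0006556682522337459))
```

View pics/p5.png

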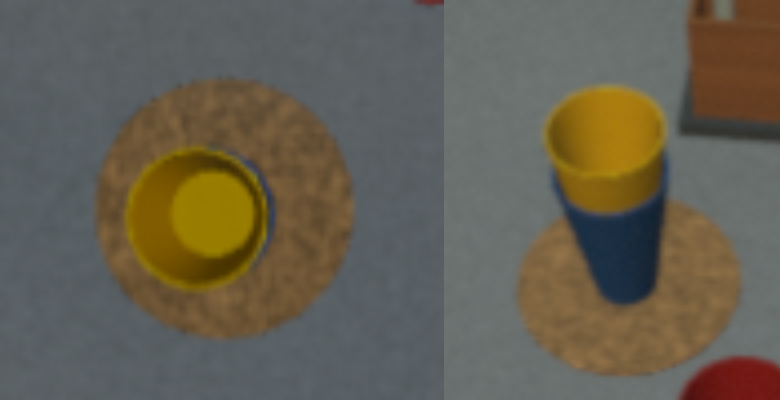

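Yellow sits home in blue, with its rim at top-view pixel (214,279). Red and green next, stopping if a descent ends high.

```bash
python3 - <<'E'
from h import *
print(plane(dict(eyes.grab_frame("top")),[(214.4,279.3)],.140))
for xy,b in(([.6103,.0265],.068),([.6356,-.1643],.100)):
    move_cup(xy,[.4717,.1366],b)
    if monitor.sense()["position"][2]-(b+G)>.004: print('HIGH');break
    let_go()
else: env.set_joints(HOME)
f=eyes.grab_frame("top");s=eyes.grab_frame("scene")
cv2.imwrite('pics/p6.png',np.hstack([cv2.resize(f["frame"][230:320,170:270],(444,400)),cv2.resize(s["frame"][60:180,205:305],(333,400))])[:,:,::-1])
print(caddy('t6'));st()
E
```

```text
[[0.46923248 0.13652549]]
at cup False t 47.1 p [0.6106 0.0265 0.0704] gap 0.997 F [-0.5  0.2  0.5] grip 0.0
grip t 47.4 p [0.611  0.0264 0.0713] gap 0.779 F [-1.  -0.2  6.3] grip 49.2
lift t 48.2 p [0.6097 0.0266 0.2708] gap 0.778 F [-0.4  0.8 -3.4] grip 51.0
down True want z 0.1380 t 50.8 p [0.4718 0.1366 0.1393] gap 0.777 F [-2.   0.6  6.8] grip 51.5
off t 52.1 p [0.4706 0.1366 0.2576] gap 0.995 F [-0.6 -0.3 -0.2] grip 0.0
at cup False t 54.8 p [ 0.6358 -0.1644  0.0705] gap 1.0 F [ 0.9 -0.8  0.3] grip 0.0
grip t 55.1 p [ 0.6361 -0.1645  0.0711] gap 0.765 F [-0.  -0.6  4.9] grip 49.9
lift t 56.1 p [ 0.6352 -0.1641  0.3025] gap 0.77 F [-0.5  0.5 -4.7] grip 51.1
down True want z 0.1700 t 59.2 p [0.4719 0.137  0.1714] gap 0.768 F [-0.7  1.5  5.7] grip 51.7
off t 60.5 p [0.4707 0.1367 0.2894] gap 1.003 F [-0.7  0.2 -0.8] grip 0.0
caddy rect [120.1 282.7] [41.7 63.2] turn 11.4 shift [-0.0147  0.0091]
(array([0.44923867, 0.3601184 ]), np.float64(-1.4342514451115262))
t 63.0 p [ 0.2108 -0.4807  0.2312] gap 1.002 F [-1.3  0.4 -0.1] grip 0.0
```

View pics/p6.png

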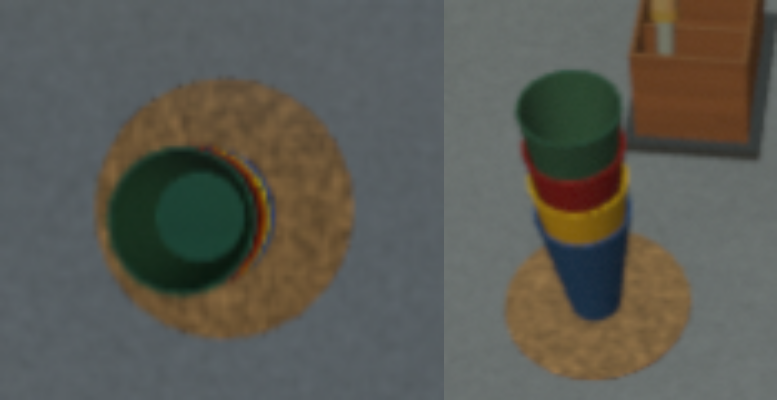

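The stack is four high and home. Last is white, then I'll check everything.

```bash
python3 - <<'E'
from h import *
move_cup([.6115,-.335],[.4717,.1366],.132);b=.132
if monitor.sense()["position"][2]-(b+G)>.004: print('HIGH')
else: let_go();env.set_joints(HOME)
f=eyes.grab_frame("top");s=eyes.grab_frame("scene")
cv2.imwrite('pics/p7.png',np.hstack([cv2.resize(f["frame"][230:320,70:270],(445,200)),cv2.resize(s["frame"][30:180,205:325],(320,400))[:200]])[:,:,::-1])
cv2.imwrite('pics/p7.png',np.hstack([np.vstack([cv2.resize(f["frame"][230:320,70:270],(445,200)),cv2.resize(f["frame"][90:330],(445,200))]),cv2.resize(s["frame"][30:180,205:325],(320,400))])[:,:,::-1])
st()
E
```

```text
at cup False t 66.0 p [ 0.6117 -0.3352  0.0705] gap 0.999 F [ 0.6 -0.2  0.3] grip 0.0
grip t 66.4 p [ 0.6119 -0.3352  0.0714] gap 0.787 F [-0.2  0.9  4.7] grip 49.0
lift t 67.4 p [ 0.6113 -0.3349  0.335 ] gap 0.784 F [-0.9 -0.9 -3.9] grip 51.4
down True want z 0.2020 t 71.0 p [0.4717 0.137  0.2036] gap 0.784 F [-0.4  0.6  3.8] grip 52.0
off t 72.3 p [0.4708 0.1367 0.3217] gap 0.999 F [-0.5  0.9  0.4] grip 0.0
t 74.8 p [ 0.2108 -0.4807  0.2313] gap 0.999 F [ 0.2 -0.6  0.4] grip 0.0
```

View pics/p7.png

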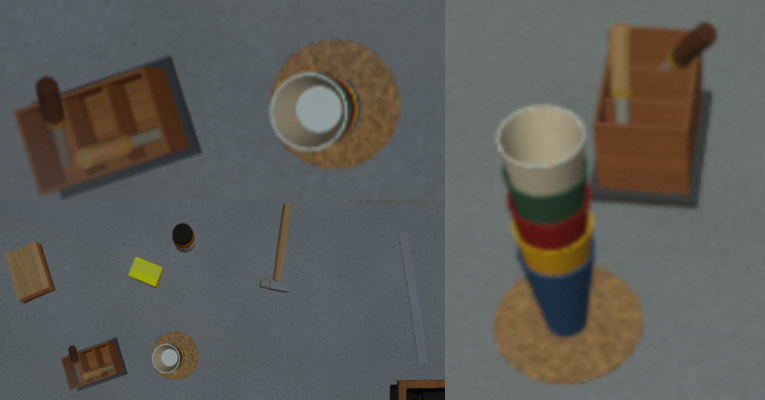

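```bash
python3 - <<'E'
from h import *
T=dict(np.load('pics/top0.npz'));S=dict(np.load('pics/scene0.npz'))
a=np.array([(47,85),(66,165)])/[2.225,200/90]+[70,230];b=(np.array([(707,34),(665,68)])-[445,0])/2.667+[205,30]
o1,d1=rays(T,a);o2,d2=rays(S,b);u=np.cross(np.cross(*d1),np.cross(*d2));u/=np.linalg.norm(u);u*=np.sign(u[2]);print(u,np.degrees(np.arccos(u[2])))
t=np.linalg.lstsq(np.c_[d1[0],-d2[0]],o2-o1,rcond=None)[0];cap=(o1+t[0]*d1[0]+o2+t[1]*d2[0])/2;print(cap,cap-.15*u)
E
```

```text
[ 0.59967016 -0.10270043  0.79362984] 37.473968317546344
[0.48441767 0.4068152  0.1378885 ] [0.39446714 0.42222027 0.01884403]
```

The knock to the caddy left the dark tool leaning 37°. There is plenty of time, so I'll re-stand it straighter against the wall.

```bash
python3 - <<'E'
s=open('h.py').read()
s=s.replace("def pick_tool(foot,u):","def pick_tool(foot,u,along=.127):").replace("u*(.127-env.hold_point_z)","u*(along-env.hold_point_z)")
s=s.replace("def place_tool(cell,side=-1,lean=4.,tcp=.127-.0187):","def place_tool(cell,side=-1,lean=4.,tcp=.127-.0187,off=.022):").replace("+.022*x)","+off*x)")
open('h.py','w').write(s)
E
python3 - <<'E'
from h import *
u=np.array([.5997,-.1027,.7936]);
pick_tool([.3945,.4222,.0188],u,.134)
f=eyes.grab_frame("top");s=eyes.grab_frame("scene");caddy()
cv2.imwrite('pics/p8.png',np.hstack([cv2.resize(f["frame"][230:320,70:170],(444,400)),cv2.resize(s["frame"][0:150,205:325],(320,400))])[:,:,::-1])
E
```

```text
grip t 79.4 p [0.4636 0.4107 0.1106] gap 0.243 F [-0.8  2.9  3. ] grip 39.5
lifted t 80.6 p [0.4932 0.4053 0.278 ] gap 0.244 F [ 0.2 -0.4 -1.1] grip 39.2
caddy rect [132.9 281.3] [39.4 32.2] turn 0.7 shift [-0.0105 -0.0199]
```

View pics/p8.png

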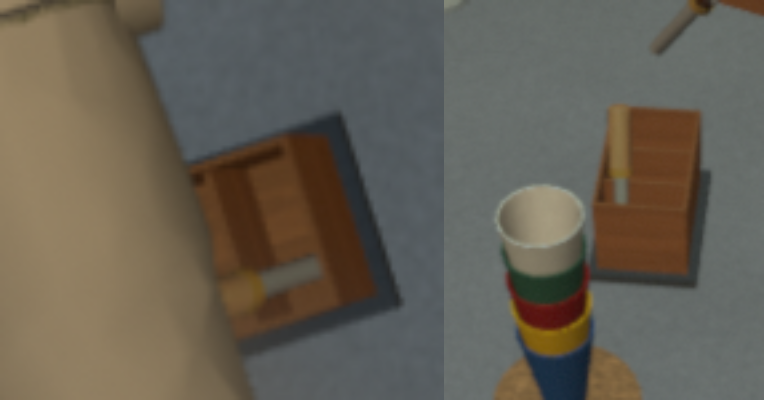

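The dark tool is held, and the caddy's right rim corners show at crop (290,133) and (337,305). I'll take the new caddy position from them and place.

```bash
python3 - <<'E'
import h
from h import *
T=dict(np.load('pics/top0.npz'))
new=plane(T,np.array([(290,133),(337,305)])/[4.44,400/90]+[70,230],.095);old=plane(T,np.array([(283,57),(326,210)])/4+[75,235],.095)
sh=(new-old).mean(0);an=lambda p:np.arctan2(*(p[1]-p[0])[::-1]);da=an(new)-an(old);m=old.mean(0)
r=np.array([[np.cos(da),-np.sin(da)],[np.sin(da),np.cos(da)]]);c=new.mean(0)+r@(CAD-m);print(sh,np.degrees(da),c)
h.caddy=lambda name=None:(c,CYAW+da)
place_tool(-1,lean=12,tcp=.134-.0187,off=.016);up(.33);env.set_joints(HOME);env.hold(.5)
f=eyes.grab_frame("top");s=eyes.grab_frame("scene");st()
cv2.imwrite('pics/p9.png',np.hstack([np.vstack([cv2.resize(f["frame"][230:320,70:270],(445,200)),cv2.resize(f["frame"][90:330],(445,200))]),cv2.resize(s["frame"][30:180,205:325],(320,400))])[:,:,::-1])
E
```

```text
[-0.02501173  0.02280821] -0.36000946938637485 [0.43931164 0.37395485]
above False t 82.3 p [0.3876 0.4048 0.1576] gap 0.248 F [ 0.7 -0.3 -0.8] grip 39.3
touch True
down t 83.1 p [0.3865 0.4045 0.1259] gap 0.244 F [-0.7 -1.2  4. ] grip 39.7
off t 84.5 p [0.3682 0.3979 0.2127] gap 1.002 F [ 0.2 -0.4 -1. ] grip 0.0
t 88.9 p [ 0.2103 -0.4809  0.2311] gap 1.004 F [-0.7  0.3  0.5] grip 0.0
```

View pics/p9.png

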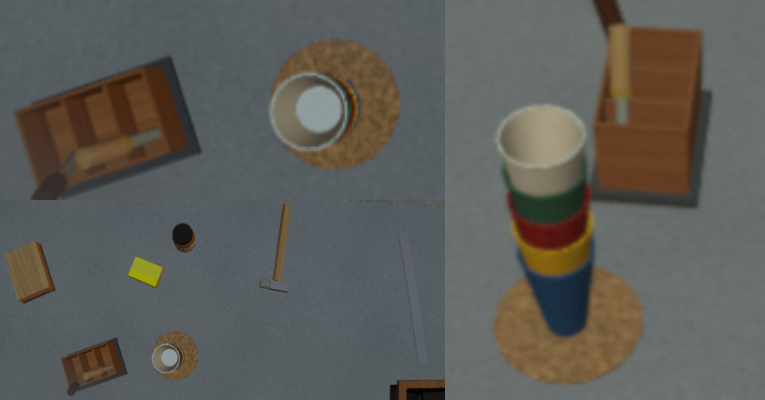

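The dark tool now leans only modestly at (50,188) in its cell, the pale one is in the near cell, and the five-cup stack is on the mat. The bystanders haven't moved, so I'm handing in.

```bash
python3 -c "
from bench import job
print(job.hand_in())"
```

```text
the job is handed in; nothing more can be done
None
```

I handed the job in at about 89 s: both tools are handle up in the caddy, leaning a little, and all five cups are nested in one stack on the mat. The jar, hammer and wax were left in place; the caddy was knocked partway through, so I re-stood the dark tool. No verdict was returned.

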